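Seat the slide carrier on the microscope stage

TASK

Lift the two-slide carrier off its cork rest and, keeping it level, lower it over the two locating pins of the microscope's stage carriage; the carriage has been left somewhere off-centre along its travel, so feel for the pins. Then press the carrier down gently at its two metal ends, never on the glass slides, until the sprung rollers at both ends let it click fully home and it lies flat, and let go. Leave the jar, the forceps and the dish where they are.

Things in the scene. Friction and masses are not known exactly. Their poses are not given: they have to be found in the camera images.
- microscope: white stereo microscope, fixed: base 230 mm wide (its y) x 290 deep (its x, from -110 mm in front to +180) x 40 high, on it a dark stage plate 110 (x) x 215 (y), top 48 mm above the bench, and on that an aluminium carriage (see stage_centre, travel_left). Origin on the bench under the stage's middle; x to the back, y to the left seen from the front, z up.
- pillar_top (a point): top of the chrome pillar, 25 mm thick, 145 mm behind the stage's middle, 400 mm above the bench. The microscope's head is swung aside to the back left of it, racked up 250 to 450 mm above the bench, clear of the space over the stage; only knobs 270 to 330 mm up reach forward to 85 mm behind the stage's middle.
- stage_centre (a point): point at the middle of the carriage's travel, on its bed, 72 mm above the bench; axes as the microscope's. The bed is 50 mm wide (x) x 168 long (y), 24 mm above the stage plate. Two upright steel pins stand on it 62 mm either side of its own middle along y: 8 mm thick, 15 mm high, the top 3.5 mm coned to 3 mm. Low end cheeks (10 mm above the bed) each hold a sprung roller.
- travel_left (a point): the left end of the carriage's travel: point 15 mm to the left (+y) of stage_centre. The middle of the carriage lies anywhere within 15 mm either side of stage_centre along y (never across) and is NOT measured: find its pins by sight or touch. Its drive is locked: gentle pushing does not move it.
- carrier: flat aluminium plate for two slides, 60 mm wide (its x) x 160 long (its y) x 16 thick, 0.25 to 0.45 kg, lying on the cork rest; gripped across its width at mid length. Origin at the centre of its underside, z up. Home, its underside lies on the carriage bed and its origin over the carriage's middle; it fits either way round. Tipped about 7 degrees, the slides would slip.
- bore (a point): mouth, on the underside, of the round hole through the carrier for one pin: 9.5 mm wide, bevelled, 62 mm from the middle towards +y. At the same distance towards -y is a slot 9.5 mm wide and 13.5 mm long (along y) for the other pin.
- end_left (a point): middle of the top face of the carrier's +y metal end, 66 mm from its middle, 16 mm above its underside: press here. If let go over the pins, the carrier rests on the sprung rollers about 8 mm above home; each end needs about 5 to 15 N down here to click past its roller. Metal runs from 40 to 80 mm from the middle; home, the pin's tip is 1 mm below the top face.
- end_right (a point): the same on the carrier's -y metal end: middle of its top face, 66 mm from the carrier's middle.
- slides: the two glass slides, each 76 x 25 mm, side by side in the middle 76 mm of the carrier, their tops 1 mm below its top face; fixed in it. Origin and axes as the carrier's. Not to be pressed.
- rest: fixed cork block 44 (x) x 130 (y) x 22 mm high on which the carrier lies, overhanging it all round. Origin under its middle.
- forceps: steel forceps 120 mm long lying on the bench; a bystander. Origin under their middle.
- jar: small amber jar 48 mm wide, 75 mm high, on the bench; a bystander. Origin under its middle.
- dish: shallow glass dish 60 mm wide, 16 mm high, standing on the microscope's base behind the stage, to the right; a bystander. Origin under its middle.
Mind the look-alikes: they are no part of the job. Of the things shaped like the carrier, the aluminium one is meant.

How it is judged:
By the outcome, as a careful person would: the job done as asked, in the order asked, and still so for the second after the job is handed in, with the robot touching nothing.
It also fails if it takes over 72 s, if anything falls off the work surface, if the arm or the gripper's body presses on something with over 40 N, if the wrist force passes 120 N, or if a joint passes its speed limit or range.

ROBOT

A 6-joint arm with a two-finger parallel gripper is mounted at the origin on the work surface. World frame = base frame: x ahead of the robot, y to its left, z up, the work surface at z = 0. Lengths are in mm, angles in rad, forces in N, time in s.
With the tool pointing down it reaches from about 325 to 875 mm from the base axis. Payload 4.4 kg.
Tool frame: the origin (TCP) lies at the very end of the fingers, on their centre line; the grasp point (between the pads) lies 19 mm behind it; z points along the fingers, y is the line along which they close (so a half turn about z gives the same grasp; the last joint's range is limited). The gripper opens to 85 mm and grips with 20 to 120 N. Pads are 22 mm wide; open, the fingers measure 114 mm over their backs; the gripper's body (76 mm by 85 mm) begins 54 mm behind the grasp point. The pads swing forward as they close: fully open they stand 13 mm farther back than shut.
Start: joints at [1.079, 0.207, 1.542, -0, 1.393, -0.15], TCP at [192.198, 541.929, 231.282] pointing down, gripper open.
Joint ranges: [-2.73, 2.73], [-0.86, 2.22], [0.23, 2.46], [-1.11, 4.25], [0.08, 2.63], [-2.82, 2.82]. Speed limits (rad/s): [2.79, 2.79, 3.14, 3.14, 3.14, 3.14].

INTERFACE

Orientations are given as a rotation vector (axis times angle).
In Python, from rig import arm gives the robot as it stands.
- The arm moves only by the tool step_arm, never from a script. Its argument "motion" is a list of rows, each an object with "translation": the shift along the tool's x, y, z in cm, a list of three; "turn": the turn, a rotation vector about the tool's x, y, z in rad, a list of three; "fingers": the gripper command: -1 is shut, 1 is fully open, values between are in proportion. A call has 1 to 12 rows; each row is the pose to reach, as a shift and turn from the pose commanded when the call began, along the tool's axes at that moment; what a row does not reach only later rows make up. A row lasts 1/8 s, in which the tool goes at most 62.5 mm and 10.7 degrees, less where a joint would pass 70% of its speed; a pose out of reach is approached as far as the arm can. A call with a gripper value outside its range is refused whole. The fingers move at their own pace and stop on an object; "force" is the grip in N (left out, the last holds). Time passes only in rows, so rows that repeat a pose let the fingers close. It gives the time, the measured TCP pose, the force, the opening and the grip force at its end, in the units of the state.
- arm.observe(): the state, without advancing time (a new reading comes with each control period).
- arm.camera(name): name is "side" or "top" or "wrist"; returns the picture (420x560x3 uint8, red, green, blue); there is no depth.
- arm.calibration(name): a dict with "mtx" (3x3 intrinsics, pixels), "k1" (the pictures are not rectified: a ray, as slopes to the right and down, at radius r is drawn at 1 + k1 r^2 times it, then the intrinsics apply), "R" (3x3) and "t" (3): a world point X has camera coordinates R X + t; the wrist camera has in their place "hand_eye" (4x4, takes a point from camera to tool coordinates, whose origin is the TCP and whose axes are the flange's). Camera axes: x right, y down, z forward; pixel columns grow to the right and rows downward; lengths in mm; the calibration is good to about 2 mm. A picture is of the moment at which its call begins: read the wrist's pose just before it. calibration takes no time and is no camera call.
- arm.close_job(): hands the job in; it is judged then, once.
The state is a dict: "time": time; "qpos": joint angles; "qvel": joint speeds; "effort": joint torques, N m; "tool_pos": TCP position; "tool_rot": TCP orientation; "force": force on the tool from outside, world axes, zero at the start; "moment": the same for the moment, N m; "finger_gap": finger opening in mm; "gripper_force": force on a finger pad.
Only numpy, scipy, OpenCV 4.12 (cv2) and the standard library are available. Lean on these libraries where they do the work, as an engineer would, in place of code of your own. Each camera call takes 0.05 s, during which the arm holds its last target. There are 200 camera calls.

## Working session

There is one attempt and no reset: what is moved stays moved. The work goes in short steps, Python scripts to look and compute and a tool call to move; the robot and the scene stay as the last step left them, time stands still between calls to the robot, and variables do not carry over. Pictures are saved under pics/ and viewed, at most 13 in all, crops included, and the job is handed in when it is done.

Besides the shell and the picture viewer there is one more tool, called after ">>>" as name([rows], argument=value, ...), one row to a line, values as JSON. step_arm: Moves the arm, as the interface text tells. Its arguments: {"type":"object","properties":{"motion":{"type":"array","items":{"type":"object","properties":{"translation":{"type":"array","items":{"type":"number"}},"turn":{"type":"array","items":{"type":"number"}},"fingers":{"type":"number"}}}},"force":{"type":"number"}},"required":["motion"]}

```bash
mkdir -p pics
cat > h.py <<'E'
import numpy as np, cv2
from scipy.spatial.transform import Rotation as Ro
from rig import arm
def cal(n,st=None):
    c=arm.calibration(n); K=np.array(c['mtx'],float)
    if 'R' in c: R=np.array(c['R']);t=np.array(c['t'])
    else:
        H=np.array(c['hand_eye']); T=np.eye(4); T[:3,:3]=Ro.from_rotvec(st['tool_rot']).as_matrix(); T[:3,3]=st['tool_pos']
        W=np.linalg.inv(T@H); R=W[:3,:3];t=W[:3,3]
    return K,c['k1'],R,t.reshape(3)
def proj(C,X):
    K,k,R,t=C; c=np.atleast_2d(X)@R.T+t; s=c[:,:2]/c[:,2:]; s=s*(1+k*(s**2).sum(1,keepdims=True))
    return s@K[:2,:2].T+K[:2,2]
def unproj(C,uv,z):
    K,k,R,t=C; d=(np.atleast_2d(uv)-K[:2,2])@np.linalg.inv(K[:2,:2]).T; s=d.copy()
    for _ in range(20): s=d/(1+k*(s**2).sum(1,keepdims=True))
    r=np.c_[s,np.ones(len(s))]@R; o=-R.T@t
    return o+r*((z-o[2])/r[:,2:])
def save(n,f):
    im=arm.camera(n); cv2.imwrite(f,im[:,:,::-1]); return im
E
python3 - <<'E'
from h import *
s=arm.observe(); print({k:np.round(v,3) for k,v in s.items()})
for n in('top','side','wrist'): save(n,f'pics/{n}0.png'); 
a=cv2.imread('pics/top0.png');b=cv2.imread('pics/side0.png')
for n in('top','side'):
    C=cal(n);print(n,np.round(-C[2].T@C[3]),C[0][0,0])
print(arm.calibration('wrist'))
E
```

```text
{'time': np.float64(0.0), 'qpos': array([ 1.08 ,  0.207,  1.543,  0.   ,  1.393, -0.151]), 'qvel': array([ 0.001, -0.001,  0.001, -0.001,  0.001, -0.   ]), 'effort': array([ 0.0000e+00, -3.8301e+01, -2.9161e+01, -0.0000e+00,  1.0000e-02,
        0.0000e+00]), 'tool_pos': array([191.822, 541.248, 230.124]), 'tool_rot': array([-5.330e-01, -3.095e+00,  3.000e-03]), 'force': array([-0.06 ,  0.476,  0.453]), 'moment': array([ 0.007, -0.02 ,  0.001]), 'gripper_force': np.float64(0.0), 'finger_gap': np.float64(85.127)}
top [ 395.  -69. 1632.] 509.06973942610733
side [233. 539. 956.] 454.6902547564023
{'mtx': array([[348.98205112,   0.        , 274.34219995],
       [  0.        , 348.98205112, 206.33947089],
       [  0.        ,   0.        ,   1.        ]]), 'k1': -0.011237277860862226, 'hand_eye': array([[ 4.01643866e-05, -9.55802547e-01, -2.94009336e-01,
         7.48393838e+01],
       [ 9.99999804e-01,  2.21970310e-04, -5.84999821e-04,
         2.06334989e-01],
       [ 6.24405662e-04, -2.94009255e-01,  9.55802369e-01,
        -1.43255740e+02],
       [ 0.00000000e+00,  0.00000000e+00,  0.00000000e+00,
         1.00000000e+00]])}
```

View pics/top0.png

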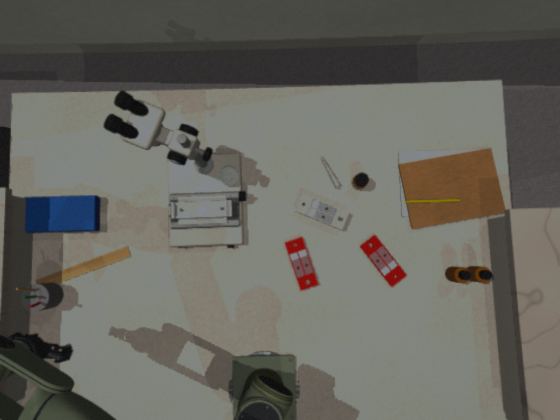

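View pics/side0.png

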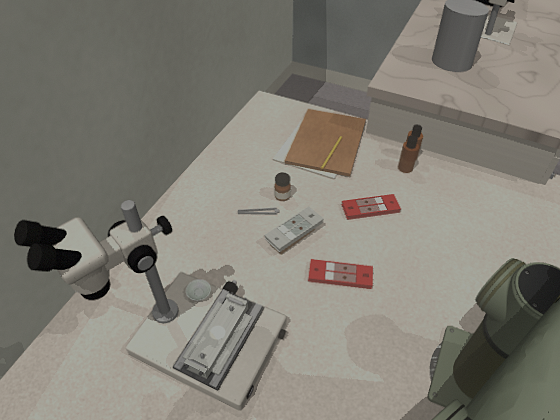

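Candidates: top (322,210) is bare aluminium. Top (302,263) and (383,260) are red look-alikes. The description says aluminium, so (322,210) is meant. I'll confirm it in an enlarged crop, with the stage alongside.

Run:
```python
import cv2,numpy as np
a=cv2.imread('pics/top0.png');b=cv2.imread('pics/side0.png')
f=lambda i,x,y,w,h,s:cv2.resize(i[y:y+h,x:x+w],(w*s,h*s),interpolation=cv2.INTER_CUBIC)
A=f(a,285,180,80,60,5);B=f(a,160,180,90,75,4)
B=cv2.resize(a[180:255,160:250],(400,300*1),interpolation=cv2.INTER_CUBIC) 
C=f(b,255,200,80,60,5);D=cv2.resize(b[280:400,160:320],(400,300),interpolation=cv2.INTER_CUBIC)
cv2.imwrite('pics/crop0.png',np.vstack([np.hstack([A,B]),np.hstack([C,D])]))
```

```text
(no output)
```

View pics/crop0.png

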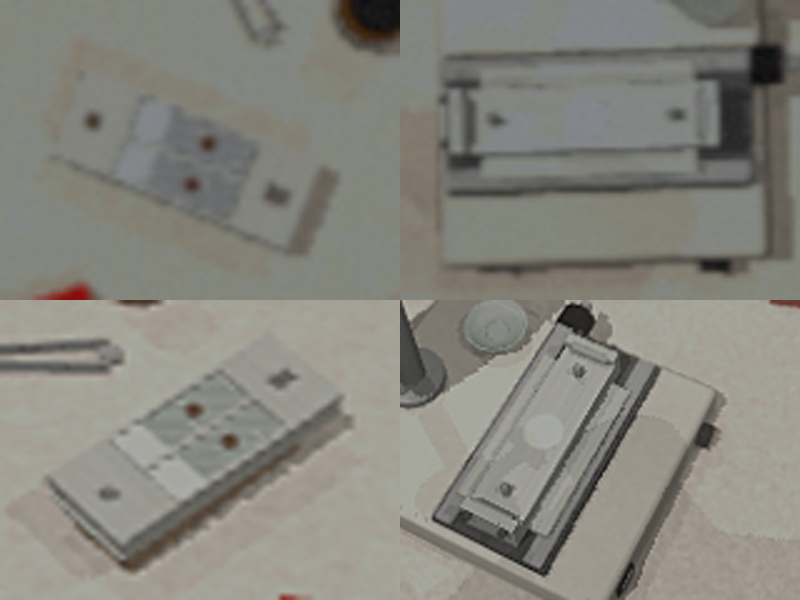

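The crop confirms it: the aluminium carrier has its bore at top (303.4,204) and its slot at (340.2,219). The carriage pins are at about (181.8,210.2) and (222.1,208.7), shifted towards +y.

Run:
```python
from h import *
C=cal('top');S=cal('side')
p=unproj(C,[[303.4,204],[340.2,219]],38);print('bore,slot',p.round(1),np.linalg.norm(p[0]-p[1]),p.mean(0))
q=unproj(S,[[255+109/5,200+193/5],[255+283/5,200+80/5]],38);print('side',q.round(1),np.linalg.norm(q[0]-q[1]),q.mean(0))
p=unproj(C,[[181.8,210.2],[222.1,208.7]],85);print('pins',p.round(1),np.linalg.norm(p[0]-p[1]),p.mean(0))
q=unproj(S,[[160+507*.4-160,280+(490-300)*.4],[160+(580-400)*.4,280+(371-300)*.4]],85);
q=unproj(S,[[160+(507-400)*.4,280+190*.4],[160+180*.4,280+71*.4]],85);print('side',q.round(1),np.linalg.norm(q[0]-q[1]),q.mean(0))
s=arm.observe();print(Ro.from_rotvec(s['tool_rot']).as_matrix().round(3))
```

```text
bore,slot [[ 560.3 -139.5   38. ]
 [ 510.1 -253.2   38. ]] 124.33648886394691 [ 535.21377684 -196.38161067   38.        ]
side [[ 557.4 -136.7   38. ]
 [ 506.4 -249.    38. ]] 123.35804330768327 [ 531.88378993 -192.82590322   38.        ]
pins [[546.3 233.7  85. ]
 [547.6 111.   85. ]] 122.62437805080022 [546.92221798 172.34271085  85.        ]
side [[542.7 241.8  85. ]
 [543.7 118.   85. ]] 123.80779688633478 [543.19744454 179.93870097  85.        ]
[[-0.942  0.334 -0.001]
 [ 0.334  0.942 -0.002]
 [ 0.    -0.002 -1.   ]]
```

```bash
cat >> h.py <<'E'
def to(pos,yaw,base=None):
    """target TCP pos, yaw (deg) of tool y, pointing down -> cm shift, turn; base=(pos,R)"""
    if base is None:
        s=arm.observe(); base=(s['tool_pos'],Ro.from_rotvec(s['tool_rot']))
    p,R=base; y=np.array([np.cos(np.radians(yaw)),np.sin(np.radians(yaw)),0]); z=np.array([0,0,-1.])
    G=Ro.from_matrix(np.c_[np.cross(y,z),y,z])
    print('cm',(R.inv().apply(np.array(pos)-p)/10).round(2),'turn',(R.inv()*G).as_rotvec().round(4))
def st():
    s=arm.observe(); R=Ro.from_rotvec(s['tool_rot']).as_matrix()
    print('t',round(s['time'],2),'p',s['tool_pos'].round(1),'yaw',np.degrees(np.arctan2(R[1,1],R[0,1])).round(2),'tiltz',R[:,2].round(4),'F',s['force'].round(1),'M',s['moment'].round(2),'gap',round(s['finger_gap'],1),'gf',round(s['gripper_force'],1)); return s
E
python3 - <<'E'
from h import *
to([545,165,230],0.5)
E
```

```text
cm [-45.86 -23.67   0.07] turn [-1.7000e-03  9.0000e-04  1.2212e+00]
```

>>> step_arm([
  {"translation": [-15, -8, 0], "turn": [0, 0, 0.4], "fingers": 1},
  {"translation": [-45.9, -23.7, 0], "turn": [0, 0, 1.221], "fingers": 1},
  {"translation": [-45.9, -23.7, 0], "turn": [0, 0, 1.221], "fingers": 1},
  {"translation": [-45.9, -23.7, 0], "turn": [0, 0, 1.221], "fingers": 1},
  {"translation": [-45.9, -23.7, 0], "turn": [0, 0, 1.221], "fingers": 1},
  {"translation": [-45.9, -23.7, 0], "turn": [0, 0, 1.221], "fingers": 1},
  {"translation": [-45.9, -23.7, 0], "turn": [0, 0, 1.221], "fingers": 1},
  {"translation": [-45.9, -23.7, 0], "turn": [0, 0, 1.221], "fingers": 1},
  {"translation": [-45.9, -23.7, 0], "turn": [0, 0, 1.221], "fingers": 1},
  {"translation": [-45.9, -23.7, 0], "turn": [0, 0, 1.221], "fingers": 1},
  {"translation": [-45.9, -23.7, 0], "turn": [0, 0, 1.221], "fingers": 1},
])

```text
time: 1.52
tool_pos: [544.3, 166.4, 231.0]
tool_rot: [-2.209, -2.232, 0.001]
force: [-0.1, 0.3, -0.3]
finger_gap: 85.3
gripper_force: 0.0
```

Run:
```python
from h import *
s=st(); im=save('wrist','pics/w1.png')
C=cal('wrist',s)
for p in ([544.8,237,87],[545.6,114,87]): print(proj(C,p))
```

```text
t 1.52 p [544.3 166.4 231. ] yaw 0.6 tiltz [-1.4e-03  5.0e-04 -1.0e+00] F [-0.1  0.3 -0.3] M [ 0.01 -0.01  0.03] gap 85.3 gf 0.0
[[275.88487099 104.99931673]]
[[275.14800468 248.11397749]]
```

View pics/w1.png

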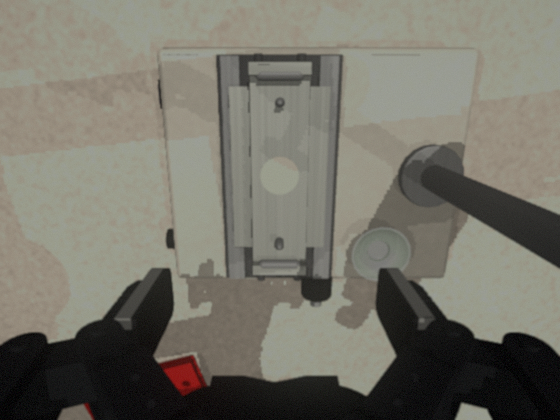

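The wrist picture shows the carriage bed at columns 250-310. The pins are at about (280,102) and (279,243), and the dish is at (381,252). I'll enlarge both pins.

Run:
```python
import cv2,numpy as np
a=cv2.imread('pics/w1.png')
f=lambda x,y:cv2.resize(a[y:y+40,x:x+40],(400,400),interpolation=cv2.INTER_NEAREST)
cv2.imwrite('pics/w1c.png',np.hstack([f(260,83),f(260,223)]))
```

```text
(no output)
```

View pics/w1c.png

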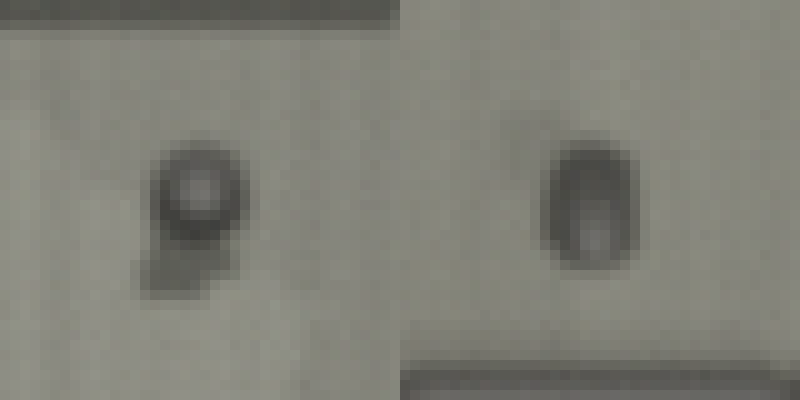

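Run:
```python
from h import *
s=st(); C=cal('wrist',s)
p=unproj(C,[[279.5,101.7],[279.0,246.3]],87); print(p.round(1),np.linalg.norm(p[0]-p[1]),p.mean(0),np.degrees(np.arctan2(-(p[0]-p[1])[0],(p[0]-p[1])[1])))
to([533.5,-193,200],-24.1)
```

```text
t 1.57 p [544.3 166.6 231.1] yaw 0.64 tiltz [-1.e-03  4.e-04 -1.e+00] F [-0.4  0.5 -1.1] M [ 0.04 -0.01 -0.05] gap 85.6 gf 0.0
[[547.6 239.8  87. ]
 [549.1 116.   87. ]] 123.81436318893287 [548.35021943 177.85835521  87.        ] 0.6828332495267312
cm [-35.95  -1.48   3.1 ] turn [-1.000e-03 -2.000e-04  4.318e-01]
```

>>> step_arm([
  {"translation": [-35.9, -1.5, 3], "turn": [0, 0, 0.432], "fingers": 1},
  {"translation": [-35.9, -1.5, 3], "turn": [0, 0, 0.432], "fingers": 1},
  {"translation": [-35.9, -1.5, 3], "turn": [0, 0, 0.432], "fingers": 1},
  {"translation": [-35.9, -1.5, 3], "turn": [0, 0, 0.432], "fingers": 1},
  {"translation": [-35.9, -1.5, 3], "turn": [0, 0, 0.432], "fingers": 1},
  {"translation": [-35.9, -1.5, 3], "turn": [0, 0, 0.432], "fingers": 1},
  {"translation": [-35.9, -1.5, 3], "turn": [0, 0, 0.432], "fingers": 1},
  {"translation": [-35.9, -1.5, 3], "turn": [0, 0, 0.432], "fingers": 1},
])

```text
time: 2.58
tool_pos: [533.8, -192.2, 201.3]
tool_rot: [-2.636, -1.707, -0.001]
force: [-0.1, 0.4, -0.3]
finger_gap: 85.4
gripper_force: 0.0
```

Run:
```python
from h import *
s=st(); im=save('wrist','pics/w2.png')
C=cal('wrist',s)
u=np.array([50.5,113.]);u/=np.linalg.norm(u)
for k in(62,-62): print(proj(C,[533.5+k*u[0],-194.6+k*u[1],38]))
```

```text
t 2.58 p [ 533.8 -192.2  201.3] yaw -24.15 tiltz [-2.e-04  1.e-03 -1.e+00] F [-0.1  0.4 -0.3] M [ 0.01 -0.01 -0.01] gap 85.4 gf 0.0
[[275.02213909 117.99964541]]
[[275.10749924 251.37600101]]
```

View pics/w2.png

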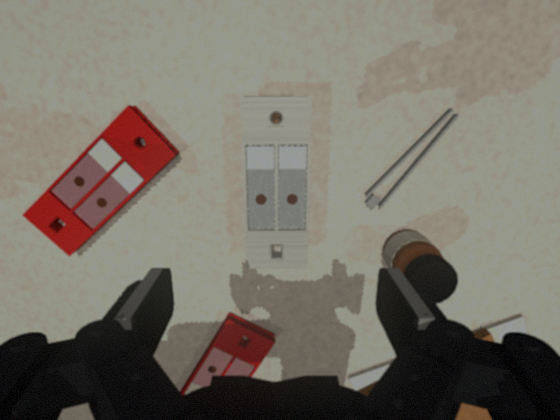

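The wrist view shows the carrier below the gripper, with its bore at (276,118) and slot at (277,251). The jar is to the right, with its lid at (433,277). I'll refine the pose and check the jar's clearance from the finger.

Run:
```python
from h import *
s=st(); C=cal('wrist',s)
g=cv2.cvtColor(cv2.imread('pics/w2.png'),6).astype(float)
q=[]
for u,v in((276,118),(277,251)):
    w=g[v-9:v+10,u-9:u+10]; m=np.clip(np.median(w)-15-w,0,40); yy,xx=np.mgrid[v-9:v+10,u-9:u+10]; q.append([(m*xx).sum()/m.sum(),(m*yy).sum()/m.sum()])
print(np.round(q,1))
p=unproj(C,q,36); d=p[0]-p[1]; yaw=np.degrees(np.arctan2(-d[0],d[1])); c=p.mean(0); print(p.round(1),np.linalg.norm(d),c,yaw)
R=Ro.from_rotvec(s['tool_rot'])
print('jar rel tool (mm):',R.inv().apply(unproj(C,[[433,277]],75)-s['tool_pos']), R.inv().apply(unproj(cal('top'),[[361,181]],75)-s['tool_pos']))
print('forceps',R.inv().apply(unproj(C,[[372,200],[455,112]],5)-s['tool_pos']))
to([c[0],c[1],60],yaw)
```

```text
t 2.62 p [ 533.9 -191.9  201.4] yaw -24.1 tiltz [-0.e+00  7.e-04 -1.e+00] F [-0.1  0.3 -0.4] M [ 0.02  0.02 -0.  ] gap 85.5 gf 0.0
[[275.7 117.3]
 [275.5 253.3]]
[[ 559.7 -137.5   36. ]
 [ 507.6 -253.9   36. ]] 127.50006092532101 [ 533.66625469 -195.71888303   36.        ] -24.114822833850006
jar rel tool (mm): [[-71.80570048 137.39146472 126.31753426]] [[-78.32817195 132.77356013 126.31463836]]
forceps [[-22.77420693  99.1320414  196.36126067]
 [ 63.64042691 170.54600282 196.3965514 ]]
cm [-0.36  0.13 14.14] turn [-0.0003 -0.0007  0.0002]
```

>>> step_arm([
  {"translation": [-0.35, 0.1, 4], "turn": [0, 0, 0], "fingers": 1},
  {"translation": [-0.35, 0.1, 9], "turn": [0, 0, 0], "fingers": 1},
  {"translation": [-0.35, 0.1, 13], "turn": [0, 0, 0], "fingers": 1},
  {"translation": [-0.35, 0.1, 16], "turn": [0, 0, 0], "fingers": 1},
  {"translation": [-0.35, 0.1, 18], "turn": [0, 0, 0], "fingers": 1},
  {"translation": [-0.35, 0.1, 18.5], "turn": [0, 0, 0], "fingers": 1},
  {"translation": [-0.35, 0.1, 18.5], "turn": [0, 0, 0], "fingers": 1},
])

```text
time: 3.5
tool_pos: [533.8, -196.5, 16.8]
tool_rot: [2.636, 1.708, 0.0]
force: [-0.1, -0.1, 0.1]
finger_gap: 85.6
gripper_force: 0.0
```

Run:
```python
from h import *
st()
```

```text
t 3.5 p [ 533.8 -196.5   16.8] yaw -24.13 tiltz [ 4.e-04 -1.e-04 -1.e+00] F [-0.1 -0.1  0.1] M [ 0.   -0.01  0.01] gap 85.6 gf 0.0
```

>>> step_arm([
  {"translation": [0, 0, 0], "turn": [0, 0, 0], "fingers": -1},
  {"translation": [0, 0, 0], "turn": [0, 0, 0], "fingers": -1},
  {"translation": [0, 0, 0], "turn": [0, 0, 0], "fingers": -1},
  {"translation": [0, 0, 0], "turn": [0, 0, 0], "fingers": -1},
  {"translation": [0, 0, 0], "turn": [0, 0, 0], "fingers": -1},
  {"translation": [0, 0, 0], "turn": [0, 0, 0], "fingers": -1},
], force=60)

```text
time: 4.25
tool_pos: [534.5, -198.1, 18.0]
tool_rot: [2.636, 1.704, 0.003]
force: [1.6, 0.8, 5.3]
finger_gap: 58.6
gripper_force: 68.3
```

Run:
```python
from h import *
st()
```

```text
t 4.25 p [ 534.5 -198.1   18. ] yaw -24.23 tiltz [ 0.0025 -0.001  -1.    ] F [1.6 0.8 5.3] M [0.32 0.15 0.13] gap 58.6 gf 68.3
```

>>> step_arm([
  {"translation": [0, 0, -0.5], "turn": [0, 0, 0], "fingers": -1},
  {"translation": [0, 0, -2], "turn": [0, 0, 0], "fingers": -1},
  {"translation": [0, 0, -5], "turn": [0, 0, 0], "fingers": -1},
  {"translation": [0, 0, -9], "turn": [0, 0, 0], "fingers": -1},
  {"translation": [0, 0, -13], "turn": [0, 0, 0], "fingers": -1},
  {"translation": [0, 0, -15], "turn": [0, 0, 0], "fingers": -1},
  {"translation": [0, 0, -15], "turn": [0, 0, 0], "fingers": -1},
])

```text
time: 5.12
tool_pos: [534.5, -198.3, 168.8]
tool_rot: [2.635, 1.703, 0.004]
force: [-0.4, 0.1, -3.3]
finger_gap: 58.8
gripper_force: 67.3
```

Run:
```python
from h import *
s=st(); im=save('wrist','pics/w3.png'); im2=save('side','pics/s3.png')
S=cal('side');u,v=proj(S,s['tool_pos'])[0].astype(int);print(u,v)
c=cv2.imread('pics/s3.png')[max(0,v-75):v+75,max(0,u-90):u+90]
c=cv2.resize(c,None,fx=2.5,fy=2.5,interpolation=cv2.INTER_CUBIC)
w=cv2.imread('pics/w3.png')[170:400,140:410]; w=cv2.resize(w,None,fx=1.3,fy=1.3)
o=np.zeros((max(c.shape[0],w.shape[0]),c.shape[1]+w.shape[1],3),np.uint8);o[:c.shape[0],:c.shape[1]]=c;o[:w.shape[0],c.shape[1]:]=w
cv2.imwrite('pics/c3.png',o);print(o.shape,c.shape)
```

```text
t 5.12 p [ 534.5 -198.3  168.8] yaw -24.24 tiltz [ 0.0044 -0.0025 -1.    ] F [-0.4  0.1 -3.3] M [-0.    0.07  0.02] gap 58.8 gf 67.3
296 190
(375, 801, 3) (375, 450, 3)
```

View pics/c3.png

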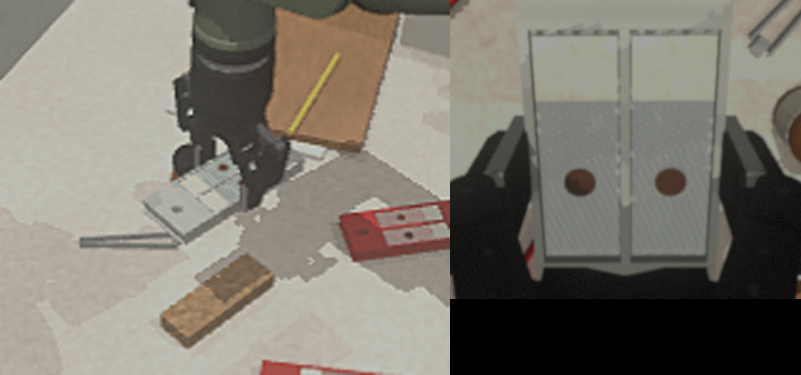

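The carrier is held level, clear of the rest. The slides run from rows 195 to 370 in the full wrist picture, and the bore should lie above them. I'll locate the bore in the tool frame.

Run:
```python
from h import *
z=dict(tool_pos=np.zeros(3),tool_rot=np.zeros(3)); C=cal('wrist',z)
print('pred',proj(C,[62,0,-20]),proj(C,[62,0,-36]))
u,v=proj(C,[62,0,-20])[0].astype(int)
g=cv2.cvtColor(cv2.imread('pics/w3.png'),6)
c=cv2.imread('pics/w3.png')[max(0,v-45):v+55,u-70:u+70]
print(u,v); cv2.imwrite('pics/b3.png',cv2.resize(c,None,fx=5,fy=5,interpolation=cv2.INTER_CUBIC))
```

```text
pred [[273.59791865 138.80471127]] [[273.46223706 144.58194707]]
273 138
```

View pics/b3.png

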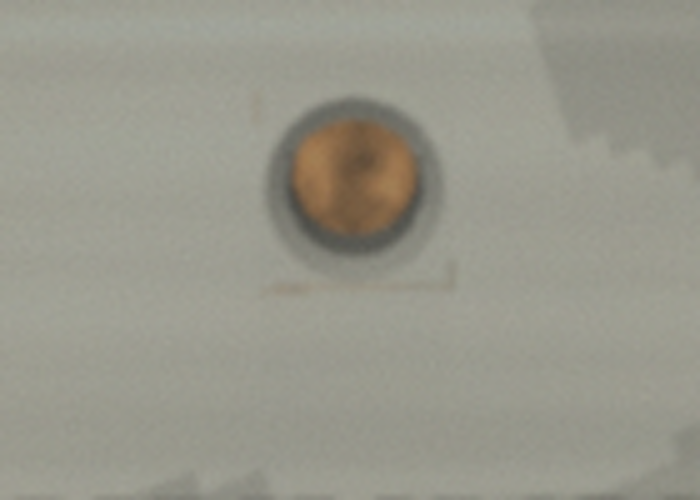

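The bore's mouth is at full-picture pixel (273.6,130), and its lower rim is at about (273.6,128.6).

Run:
```python
from h import *
z=dict(tool_pos=np.zeros(3),tool_rot=np.zeros(3)); C=cal('wrist',z)
b=unproj(C,[[273.6,130.0]],-20)[0]; print(b,unproj(C,[[273.6,128.6]],-4)[0])
# target: tool y yaw, carrier bottom at tool z=-4, bore over wrist-measured left pin
for yaw in(0.7,):
    a=np.radians(yaw); ty=np.array([np.cos(a),np.sin(a)]); tx=np.array([-np.sin(a),np.cos(a)])
    pin=(np.array([547.6,239.8])+np.array([548.35,177.86])+62*tx)/2
    p=pin-tx*b[0]-ty*b[1]; print('TCP xy',p,'pin',pin)
    to([p[0],p[1],169],yaw)
```

```text
[ 6.50150520e+01  2.47640574e-03 -2.00000000e+01] [ 6.42014634e+01 -3.93034541e-02 -4.00000000e+00]
TCP xy [548.3880857  174.81745629] pin [547.59627297 239.82768646]
cm [ 34.57 -13.82  -0.32] turn [-0.0017 -0.0005 -0.4353]
```

>>> step_arm([
  {"translation": [3, -1.2, 0], "turn": [0, 0, -0.05], "fingers": -1},
  {"translation": [8, -3.2, 0], "turn": [0, 0, -0.12], "fingers": -1},
  {"translation": [13, -5.2, 0], "turn": [-0.001, 0, -0.2], "fingers": -1},
  {"translation": [18, -7.2, 0], "turn": [-0.001, 0, -0.28], "fingers": -1},
  {"translation": [23, -9.2, 0], "turn": [-0.002, 0, -0.36], "fingers": -1},
  {"translation": [28, -11.2, 0], "turn": [-0.002, 0, -0.42], "fingers": -1},
  {"translation": [32, -12.8, 0], "turn": [-0.002, -0.0005, -0.435], "fingers": -1},
  {"translation": [34, -13.7, 0.8], "turn": [-0.002, -0.0005, -0.435], "fingers": -1},
  {"translation": [34.5, -13.9, 2], "turn": [-0.002, -0.0005, -0.435], "fingers": -1},
  {"translation": [34.5, -13.9, 2.6], "turn": [-0.002, -0.0005, -0.435], "fingers": -1},
  {"translation": [34.5, -13.9, 2.6], "turn": [-0.002, -0.0005, -0.435], "fingers": -1},
])

```text
time: 6.6
tool_pos: [547.2, 172.7, 138.7]
tool_rot: [2.209, 2.233, -0.004]
force: [0.8, 0.4, -3.4]
finger_gap: 58.5
gripper_force: 67.1
```

Run:
```python
from h import *
s=st(); save('wrist','pics/w4.png'); save('side','pics/s4.png')
g=cv2.imread('pics/w4.png')[80:180,203:343]
S=cal('side');u,v=proj(S,[547,177,100])[0].astype(int);print(u,v)
c=cv2.imread('pics/s4.png')[v-75:v+75,u-90:u+60]
c=cv2.resize(c,(375,375),interpolation=cv2.INTER_CUBIC);g=cv2.resize(g,(420,300),interpolation=cv2.INTER_CUBIC)
o=np.zeros((375,795,3),np.uint8);o[:,:375]=c;o[:300,375:]=g;cv2.imwrite('pics/c4.png',o)
to([547.6,174.6,95],0.7)
```

```text
t 6.6 p [547.2 172.7 138.7] yaw 0.61 tiltz [-0.0014 -0.0019 -1.    ] F [ 0.8  0.4 -3.4] M [-0.01  0.04 -0.03] gap 58.5 gf 67.1
216 326
cm [ 0.17 -0.08  4.52] turn [ 0.0017  0.0012 -0.0018]
```

View pics/c4.png

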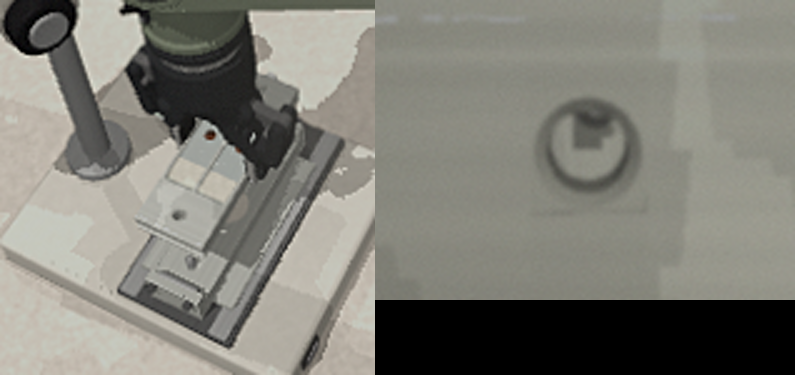

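The pin shows through the bore, dark, at the top of the hole at full pixel about (275,117). Sideways alignment is good. I'll work out the remaining offset.

Run:
```python
from h import *
s=st(); C=cal('wrist',s)
print('pin?',unproj(C,[[275,116],[275,118.5]],85).round(1))
b=unproj(C,[[203+(588-375)/3-.3,80+147/3-.3]],s['tool_pos'][2]+20);print('bore',b.round(1))
R=Ro.from_rotvec(s['tool_rot']);print('bore mouth via tool',s['tool_pos']+R.apply([64.5,0,-4]))
for y in (236,238,240,242): print(y,proj(C,[547,y,87]))
g=cv2.imread('pics/w4.png',0)[112:140,262:288];print(g[::1,::2])
```

```text
t 6.7 p [548.4 172.9 140.2] yaw 0.6 tiltz [ 0.0017 -0.0012 -1.    ] F [-0.1 -0.4 -4.4] M [-0.05  0.    0.  ] gap 58.4 gf 67.1
pin? [[548.4 239.   85. ]
 [548.4 237.7  85. ]]
bore [[547.7 238.3 160.2]]
bore mouth via tool [547.68526361 237.44846858 144.11769366]
236 [[272.44393135 121.84362799]]
238 [[272.47647803 118.09165775]]
240 [[272.50922845 114.31700094]]
242 [[272.54218429 110.51948164]]
[[135 136 136 131 127 120 119 122 130 136 137 139 137]
 [136 137 132 116 108 100  99 101 111 127 133 136 139]
 [139 130 116 100  92  93  93  90  94 104 121 137 137]
 [135 116  98  92  92  91  94  86  84  91 104 128 137]
 [126 104  94  89  86  89  91  90  83  85  91 110 131]
 [115  94  92  92  79  77  88  97  84  79  85  96 124]
 [103  96 108 111  76  65  73  87  80  75  89  94 107]
 [101 106 124 127  82  62  64  72  70  72  91  93  96]
 [101 119 138 130  88  67  62  64  62  70 107 102  93]
 [104 126 141 130  92  79  68  64  67  83 119 112  92]
 [112 134 141 130  94  89  78  75  78  89 115 121  94]
 [115 136 142 128  95  93  91  87  92  95 113 129  98]
 [118 136 140 131  92  94  95  97  96  99 119 132 102]
 [123 137 142 129  93  94  96  95 103 113 131 142 106]
 [123 134 140 130  94  94  94  93 112 136 139 137 110]
 [124 133 138 130  92  94  95  95 113 144 143 140 101]
 [124 134 141 130  93  93  95  96 115 143 140 141  99]
 [122 134 139 133 113 112 112 113 123 144 142 141  96]
 [114 136 139 138 131 134 134 136 136 143 141 138  88]
 [103 135 139 142 140 139 144 141 142 144 141 133  80]
 [ 93 132 138 143 139 142 143 142 144 146 139 124  74]
 [ 86 125 138 141 140 141 141 142 145 143 139 110  71]
 [ 78 119 137 141 140 142 141 142 143 140 135  93  79]
 [ 83 105 133 143 138 141 141 142 141 143 125  80  87]
 [ 93  90 125 142 142 142 145 142 142 139 108  68  98]
 [ 96  79 110 136 138 144 141 142 139 124  87  71 104]
 [108  80  91 119 131 138 142 136 125 103  74  82 111]
 [113  91  82  93 108 122 126 120  99  81  74  92 112]]
```

Run:
```python
from h import *
z=dict(tool_pos=np.zeros(3),tool_rot=np.zeros(3)); C=cal('wrist',z)
print(unproj(C,[[276,117],[275.5,116.5]],52.5),unproj(C,[[276,117]],53.5))
```

```text
[[65.73837877  1.14782933 52.5       ]
 [66.00264447  0.87535338 52.5       ]] [[65.68973668  1.15166268 53.5       ]]
```

>>> step_arm([
  {"translation": [0.12, 0.08, 1], "turn": [0, 0, 0], "fingers": -1},
  {"translation": [0.12, 0.08, 2.5], "turn": [0, 0, 0], "fingers": -1},
  {"translation": [0.12, 0.08, 4], "turn": [0, 0, 0], "fingers": -1},
  {"translation": [0.12, 0.08, 4.8], "turn": [0, 0, 0], "fingers": -1},
  {"translation": [0.12, 0.08, 5], "turn": [0, 0, 0], "fingers": -1},
  {"translation": [0.12, 0.08, 5], "turn": [0, 0, 0], "fingers": -1},
])

```text
time: 7.45
tool_pos: [549.2, 175.3, 90.3]
tool_rot: [2.206, 2.233, 0.001]
force: [0.6, 0.8, -3.5]
finger_gap: 58.7
gripper_force: 67.1
```

Run:
```python
from h import *
s=st(); save('wrist','pics/w5.png'); st()
z=dict(tool_pos=np.zeros(3),tool_rot=np.zeros(3)); C=cal('wrist',z)
print('if centred, pin tip at',proj(C,[64.5,0,2.5]))
g=cv2.imread('pics/w5.png',0)[112:148,260:290];print(g[::2,::2])
```

```text
t 7.45 p [549.2 175.3  90.3] yaw 0.7 tiltz [ 2.e-03 -9.e-04 -1.e+00] F [ 0.6  0.8 -3.5] M [-0.02 -0.04  0.03] gap 58.7 gf 67.1
t 7.5 p [549.5 175.3  90.7] yaw 0.69 tiltz [ 2.8e-03 -8.0e-04 -1.0e+00] F [ 0.3  0.1 -3.4] M [-0.05  0.02  0.01] gap 58.5 gf 67.1
if centred, pin tip at [[273.64418552 126.25286577]]
[[138 140 140 136 126 120 115 113 118 121 129 130 131 128 130]
 [139 137 133 120  99  94  90  86  85  89  98 117 128 133 130]
 [141 129 106  97  94  95  86  79  81  84  83  89 105 126 132]
 [126 104  97  90  74  64  63  64  63  76  85  80  83  99 127]
 [110  92  85  68  63  66  64  65  62  61  75  85  83  87 115]
 [105  99  73  67  67  69  68  68  65  64  71  88  88  88  95]
 [109  85  65  66  67  69  73  71  66  63  64  83  89  88  91]
 [101  77  58  66  68  75  76  75  68  64  63  82  86  75  86]
 [ 94  78  60  61  68  77  80  77  66  58  62  83  86  76  91]
 [ 91  75  66  58  58  70  76  72  61  58  67  85  88  73  93]
 [ 91  71  73  57  60  56  64  60  58  60  75  87  80  70  95]
 [109  78  79  74  57  57  59  59  59  76  86  86  71  78 104]
 [119  91  79  85  82  77  70  77  85  89  87  78  67  95 107]
 [123 107  83  83  87  87  89  90  90  84  80  72  82 109 112]
 [125 122 105  83  81  85  83  86  81  81  77  87 105 112 114]
 [132 128 127 111  93  86  86  85  83  90  97 116 117 115 125]
 [136 130 128 129 126 116 110 110 111 116 119 118 116 125 129]
 [136 137 133 128 129 131 130 130 124 123 121 122 126 128 128]]
```

The pin's tip is at (272,128) inside the bore, within 0.6 mm of centre. Now lowering over the pins.

>>> step_arm([
  {"translation": [-0.04, -0.05, 0.2], "turn": [0, 0, 0], "fingers": -1},
  {"translation": [-0.04, -0.05, 0.4], "turn": [0, 0, 0], "fingers": -1},
  {"translation": [-0.04, -0.05, 0.6], "turn": [0, 0, 0], "fingers": -1},
  {"translation": [-0.04, -0.05, 0.8], "turn": [0, 0, 0], "fingers": -1},
  {"translation": [-0.04, -0.05, 0.9], "turn": [0, 0, 0], "fingers": -1},
  {"translation": [-0.04, -0.05, 0.9], "turn": [0, 0, 0], "fingers": -1},
])

```text
time: 8.25
tool_pos: [548.5, 174.8, 81.1]
tool_rot: [2.207, 2.233, 0.001]
force: [0.2, 0.2, -3.9]
finger_gap: 58.7
gripper_force: 67.1
```

Run:
```python
from h import *
s=st(); save('wrist','pics/w6.png'); st()
z=dict(tool_pos=np.zeros(3),tool_rot=np.zeros(3)); C=cal('wrist',z)
print('if centred, pin tip at',proj(C,[64.5,0,-6.5]))
g=cv2.imread('pics/w6.png',0)[112:148,260:290];print(g[::2,::2])
```

```text
t 8.25 p [548.5 174.8  81.1] yaw 0.69 tiltz [ 1.6e-03 -9.0e-04 -1.0e+00] F [ 0.2  0.2 -3.9] M [ 0.    0.02 -0.01] gap 58.7 gf 67.1
t 8.3 p [548.5 174.8  81.2] yaw 0.69 tiltz [ 1.7e-03 -9.0e-04 -1.0e+00] F [-0.8  0.6 -5.2] M [ 0.04 -0.    0.06] gap 58.4 gf 67.1
if centred, pin tip at [[273.58284246 128.02206853]]
[[138 137 132 129 125 121 115 112 114 123 130 130 130 128 131]
 [138 139 126 109  93  89  87  85  86  91  96 115 130 130 130]
 [130 122  98  87  88  85  81  82  81  83  83  87 109 128 132]
 [116  96  92  87  75  65  62  64  67  66  78  76  86  99 129]
 [102  92  88  72  63  60  66  65  65  60  59  73  87  91 112]
 [ 95  91  85  64  68  67  70  66  67  66  60  68  87  90  94]
 [ 97  87  79  60  64  67  71  73  69  67  63  64  79  78  89]
 [ 95  86  75  59  66  72  79  75  71  67  66  63  78  77  89]
 [ 94  83  73  60  61  69  78  76  75  69  61  59  78  79  93]
 [ 86  80  74  60  61  66  73  77  73  66  61  57  83  72  94]
 [ 94  75  84  63  59  63  66  65  66  61  61  67  81  71  99]
 [107  77  84  80  64  57  59  60  57  59  63  82  73  80 104]
 [119  89  78  84  80  65  61  61  59  70  84  76  67  96 110]
 [123 109  83  82  85  85  85  83  84  85  81  71  81 107 109]
 [126 125 108  85  82  84  86  85  85  81  81  86 110 114 116]
 [131 125 124 113  98  85  85  87  84  85  99 114 115 115 124]
 [137 131 127 128 126 118 113 111 113 117 121 121 119 123 129]
 [136 134 132 131 129 129 129 128 126 124 123 125 135 134 129]]
```

>>> step_arm([
  {"translation": [0, 0, 0.1], "turn": [0, 0, 0], "fingers": -1},
  {"translation": [0, 0, 0.2], "turn": [0, 0, 0], "fingers": -1},
  {"translation": [0, 0, 0.3], "turn": [0, 0, 0], "fingers": -1},
  {"translation": [0, 0, 0.4], "turn": [0, 0, 0], "fingers": -1},
  {"translation": [0, 0, 0.4], "turn": [0, 0, 0], "fingers": -1},
])

```text
time: 8.93
tool_pos: [548.5, 174.8, 77.1]
tool_rot: [2.207, 2.233, 0.001]
force: [-0.6, -0.6, -4.1]
finger_gap: 58.2
gripper_force: 67.2
```

Run:
```python
from h import *
st()
```

```text
t 8.93 p [548.5 174.8  77.1] yaw 0.68 tiltz [ 1.6e-03 -9.0e-04 -1.0e+00] F [-0.6 -0.6 -4.1] M [-0.06  0.03 -0.02] gap 58.2 gf 67.2
```

>>> step_arm([
  {"translation": [0, 0, 0.1], "turn": [0, 0, 0], "fingers": -1},
  {"translation": [0, 0, 0.15], "turn": [0, 0, 0], "fingers": -1},
  {"translation": [0, 0, 0.2], "turn": [0, 0, 0], "fingers": -1},
  {"translation": [0, 0, 0.2], "turn": [0, 0, 0], "fingers": -1},
])

```text
time: 9.43
tool_pos: [548.7, 174.8, 76.0]
tool_rot: [2.206, 2.233, 0.001]
force: [-2.4, -0.8, 2.8]
finger_gap: 58.4
gripper_force: 67.9
```

Run:
```python
from h import *
st()
```

```text
t 9.43 p [548.7 174.8  76. ] yaw 0.69 tiltz [ 2.2e-03 -9.0e-04 -1.0e+00] F [-2.4 -0.8  2.8] M [-0.02  0.41  0.03] gap 58.4 gf 67.9
```

Contact came exactly at roller height (underside about 80 mm). Releasing and rising.

>>> step_arm([
  {"translation": [0, 0, 0.15], "turn": [0, 0, 0], "fingers": 0.8},
  {"translation": [0, 0, 0.15], "turn": [0, 0, 0], "fingers": 0.8},
  {"translation": [0, 0, 0.15], "turn": [0, 0, 0], "fingers": 0.8},
  {"translation": [0, 0, 0.15], "turn": [0, 0, 0], "fingers": 0.8},
  {"translation": [0, 0, -1], "turn": [0, 0, 0], "fingers": 0.8},
  {"translation": [0, 0, -4], "turn": [0, 0, 0], "fingers": 0.8},
  {"translation": [0, 0, -8], "turn": [0, 0, 0], "fingers": 0},
  {"translation": [0, 0, -10], "turn": [0, 0, 0], "fingers": -1},
  {"translation": [0, 0, -10], "turn": [0, 0, 0], "fingers": -1},
  {"translation": [0, 0, -10], "turn": [0, 0, 0], "fingers": -1},
])

```text
time: 10.68
tool_pos: [547.7, 174.8, 174.6]
tool_rot: [2.207, 2.234, -0.001]
force: [-0.7, 0.4, -0.9]
finger_gap: 3.6
gripper_force: 0.0
```

Run:
```python
from h import *
s=st(); save('wrist','pics/w7.png'); save('side','pics/s7.png')
c=cv2.imread('pics/s7.png')[280:400,150:310];c=cv2.resize(c,(500,375),interpolation=cv2.INTER_CUBIC)
w=cv2.imread('pics/w7.png')[60:360,155:395];w=cv2.resize(w,(300,375))
cv2.imwrite('pics/c7.png',np.hstack([c,w]))
to([547.8,177.5+66,115],0.7);to([547.8,177.5-66,115],0.7)
```

```text
t 10.68 p [547.7 174.8 174.6] yaw 0.69 tiltz [ 5.0e-04 -1.1e-03 -1.0e+00] F [-0.7  0.4 -0.9] M [ 0.03 -0.06  0.08] gap 3.6 gf 0.0
cm [6.88 0.14 5.86] turn [-0.0012  0.0014 -0.0002]
cm [-6.31 -0.02  5.88] turn [-0.0012  0.0014 -0.0002]
```

View pics/c7.png

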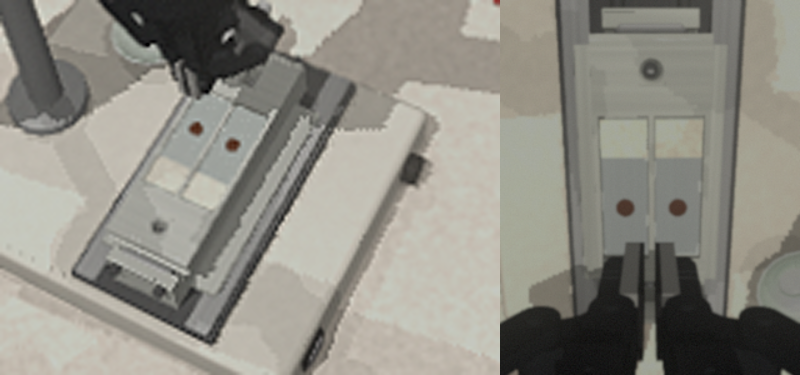

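The carrier sits level on the rollers, with the pin tip visible in the bore, about (651,69) in the crop. Next I'll press the +y end with the closed fingertips.

>>> step_arm([
  {"translation": [4, 0.07, 1], "turn": [-0.001, 0.001, 0], "fingers": -1},
  {"translation": [6.85, 0.1, 4], "turn": [-0.001, 0.001, 0], "fingers": -1},
  {"translation": [6.85, 0.1, 7], "turn": [-0.001, 0.001, 0], "fingers": -1},
  {"translation": [6.85, 0.1, 7.4], "turn": [-0.001, 0.001, 0], "fingers": -1},
  {"translation": [6.85, 0.1, 7.4], "turn": [-0.001, 0.001, 0], "fingers": -1},
])

```text
time: 11.4
tool_pos: [548.5, 243.0, 100.8]
tool_rot: [2.208, 2.233, 0.001]
force: [0.2, -0.4, 0.5]
finger_gap: 0.1
gripper_force: 0.0
```

>>> step_arm([
  {"translation": [0, 0, 0.2], "turn": [0, 0, 0], "fingers": -1},
  {"translation": [0, 0, 0.4], "turn": [0, 0, 0], "fingers": -1},
  {"translation": [0, 0, 0.6], "turn": [0, 0, 0], "fingers": -1},
  {"translation": [0, 0, 0.6], "turn": [0, 0, 0], "fingers": -1},
])

```text
time: 11.9
tool_pos: [549.3, 243.3, 96.0]
tool_rot: [2.206, 2.233, 0.005]
force: [-0.5, -0.2, 3.5]
finger_gap: -0.0
gripper_force: 1.6
```

Contact at z = 96, as expected. Pressing on in small steps.

>>> step_arm([
  {"translation": [0, 0, 0.1], "turn": [0, 0, 0], "fingers": -1},
  {"translation": [0, 0, 0.2], "turn": [0, 0, 0], "fingers": -1},
  {"translation": [0, 0, 0.3], "turn": [0, 0, 0], "fingers": -1},
  {"translation": [0, 0, 0.3], "turn": [0, 0, 0], "fingers": -1},
])

```text
time: 12.4
tool_pos: [548.8, 243.3, 92.1]
tool_rot: [2.207, 2.233, 0.004]
force: [1.0, 0.2, 0.4]
finger_gap: 0.3
gripper_force: 0.1
```

>>> step_arm([
  {"translation": [0, 0, 0.1], "turn": [0, 0, 0], "fingers": -1},
  {"translation": [0, 0, 0.2], "turn": [0, 0, 0], "fingers": -1},
  {"translation": [0, 0, 0.2], "turn": [0, 0, 0], "fingers": -1},
])

```text
time: 12.78
tool_pos: [548.3, 243.3, 89.7]
tool_rot: [2.207, 2.234, 0.002]
force: [0.4, -0.2, 0.4]
finger_gap: -0.1
gripper_force: 0.0
```

>>> step_arm([
  {"translation": [0, 0, 0.1], "turn": [0, 0, 0], "fingers": -1},
  {"translation": [0, 0, 0.2], "turn": [0, 0, 0], "fingers": -1},
  {"translation": [0, 0, 0.25], "turn": [0, 0, 0], "fingers": -1},
  {"translation": [0, 0, 0.25], "turn": [0, 0, 0], "fingers": -1},
])

```text
time: 13.28
tool_pos: [548.9, 243.4, 88.8]
tool_rot: [2.207, 2.233, 0.003]
force: [-1.6, -1.1, 4.7]
finger_gap: -0.0
gripper_force: 2.8
```

The +y end is home, with firm contact at about 88.5. Now the other end: up, across and down.

>>> step_arm([
  {"translation": [0, 0, -2], "turn": [0, 0, 0], "fingers": -1},
  {"translation": [-2, 0, -4], "turn": [0, 0, 0], "fingers": -1},
  {"translation": [-7, 0, -4], "turn": [0, 0, 0], "fingers": -1},
  {"translation": [-12, 0, -4], "turn": [0, 0, 0], "fingers": -1},
  {"translation": [-13.2, 0, -3], "turn": [0, 0, 0], "fingers": -1},
  {"translation": [-13.2, 0, -1.5], "turn": [0, 0, 0], "fingers": -1},
  {"translation": [-13.2, 0, -1.3], "turn": [0, 0, 0], "fingers": -1},
  {"translation": [-13.2, 0, -1.3], "turn": [0, 0, 0], "fingers": -1},
])

```text
time: 14.28
tool_pos: [549.9, 112.6, 100.1]
tool_rot: [2.206, 2.236, 0.002]
force: [-0.4, -0.2, -0.0]
finger_gap: -0.1
gripper_force: 0.0
```

>>> step_arm([
  {"translation": [0, 0, 0.2], "turn": [0, 0, 0], "fingers": -1},
  {"translation": [0, 0, 0.4], "turn": [0, 0, 0], "fingers": -1},
  {"translation": [0, 0, 0.6], "turn": [0, 0, 0], "fingers": -1},
  {"translation": [0, 0, 0.6], "turn": [0, 0, 0], "fingers": -1},
])

```text
time: 14.78
tool_pos: [550.5, 111.5, 94.9]
tool_rot: [2.207, 2.233, 0.004]
force: [-0.1, 0.5, 0.3]
finger_gap: -0.2
gripper_force: 0.2
```

>>> step_arm([
  {"translation": [0, 0, 0.1], "turn": [0, 0, 0], "fingers": -1},
  {"translation": [0, 0, 0.2], "turn": [0, 0, 0], "fingers": -1},
  {"translation": [0, 0, 0.3], "turn": [0, 0, 0], "fingers": -1},
  {"translation": [0, 0, 0.3], "turn": [0, 0, 0], "fingers": -1},
])

```text
time: 15.28
tool_pos: [550.2, 111.2, 91.2]
tool_rot: [2.207, 2.233, 0.003]
force: [-0.5, 0.4, 1.1]
finger_gap: 0.3
gripper_force: 0.1
```

>>> step_arm([
  {"translation": [0, 0, 0.1], "turn": [0, 0, 0], "fingers": -1},
  {"translation": [0, 0, 0.2], "turn": [0, 0, 0], "fingers": -1},
  {"translation": [0, 0, 0.3], "turn": [0, 0, 0], "fingers": -1},
  {"translation": [0, 0, 0.35], "turn": [0, 0, 0], "fingers": -1},
  {"translation": [0, 0, 0.35], "turn": [0, 0, 0], "fingers": -1},
])

```text
time: 15.9
tool_pos: [550.4, 111.4, 88.2]
tool_rot: [2.207, 2.233, 0.003]
force: [-0.4, -0.3, -0.1]
finger_gap: -0.1
gripper_force: 0.0
```

>>> step_arm([
  {"translation": [0, 0, 0.05], "turn": [0, 0, 0], "fingers": -1},
  {"translation": [0, 0, 0.1], "turn": [0, 0, 0], "fingers": -1},
  {"translation": [0, 0, 0.15], "turn": [0, 0, 0], "fingers": -1},
  {"translation": [0, 0, 0.15], "turn": [0, 0, 0], "fingers": -1},
])

```text
time: 16.4
tool_pos: [550.5, 111.4, 88.0]
tool_rot: [2.206, 2.233, 0.003]
force: [-3.1, -0.8, 7.8]
finger_gap: -0.3
gripper_force: 3.9
```

The -y end is firmly seated at 88. I'll re-check the +y end.

>>> step_arm([
  {"translation": [0, 0, -2], "turn": [0, 0, 0], "fingers": -1},
  {"translation": [2, -0.07, -4], "turn": [0, 0, 0], "fingers": -1},
  {"translation": [7, -0.15, -4], "turn": [0, 0, 0], "fingers": -1},
  {"translation": [12, -0.15, -4], "turn": [0, 0, 0], "fingers": -1},
  {"translation": [13.2, -0.15, -3], "turn": [0, 0, 0], "fingers": -1},
  {"translation": [13.2, -0.15, -1], "turn": [0, 0, 0], "fingers": -1},
  {"translation": [13.2, -0.15, -0.5], "turn": [0, 0, 0], "fingers": -1},
  {"translation": [13.2, -0.15, -0.3], "turn": [0, 0, 0], "fingers": -1},
  {"translation": [13.2, -0.15, -0.15], "turn": [0, 0, 0], "fingers": -1},
  {"translation": [13.2, -0.15, -0.1], "turn": [0, 0, 0], "fingers": -1},
  {"translation": [13.2, -0.15, -0.1], "turn": [0, 0, 0], "fingers": -1},
])

```text
time: 17.77
tool_pos: [547.6, 243.2, 88.2]
tool_rot: [2.207, 2.233, 0.004]
force: [0.2, -0.6, -0.3]
finger_gap: 0.2
gripper_force: 0.0
```

>>> step_arm([
  {"translation": [0, 0, 0.05], "turn": [0, 0, 0], "fingers": -1},
  {"translation": [0, 0, 0.1], "turn": [0, 0, 0], "fingers": -1},
  {"translation": [0, 0, 0.15], "turn": [0, 0, 0], "fingers": -1},
  {"translation": [0, 0, 0.15], "turn": [0, 0, 0], "fingers": -1},
])

```text
time: 18.27
tool_pos: [547.7, 243.3, 88.0]
tool_rot: [2.206, 2.233, 0.004]
force: [-3.5, -2.4, 8.0]
finger_gap: -0.3
gripper_force: 4.3
```

>>> step_arm([
  {"translation": [0, 0, -3], "turn": [0, 0, 0], "fingers": -1},
  {"translation": [-3, 0, -9], "turn": [0, 0, 0], "fingers": -1},
  {"translation": [-5, 0, -14], "turn": [0, 0, 0], "fingers": -1},
  {"translation": [-5, 0, -14], "turn": [0, 0, 0], "fingers": -1},
  {"translation": [-5, 0, -14], "turn": [0, 0, 0], "fingers": -1},
])

```text
time: 18.9
tool_pos: [547.1, 193.4, 225.8]
tool_rot: [2.207, 2.233, 0.003]
force: [0.0, 0.5, -0.7]
finger_gap: -0.0
gripper_force: 0.0
```

Run:
```python
from h import *
s=st(); save('wrist','pics/w8.png'); save('side','pics/s8.png')
c=cv2.imread('pics/s8.png')[280:400,150:310];c=cv2.resize(c,(500,375),interpolation=cv2.INTER_CUBIC)
w=cv2.imread('pics/w8.png')[60:360,155:395];w=cv2.resize(w,(300,375))
cv2.imwrite('pics/c8.png',np.hstack([c,w]))
```

```text
t 18.9 p [547.1 193.4 225.8] yaw 0.68 tiltz [ 2.5e-03  3.0e-04 -1.0e+00] F [ 0.   0.5 -0.7] M [-0.05  0.   -0.01] gap -0.0 gf 0.0
```

View pics/c8.png

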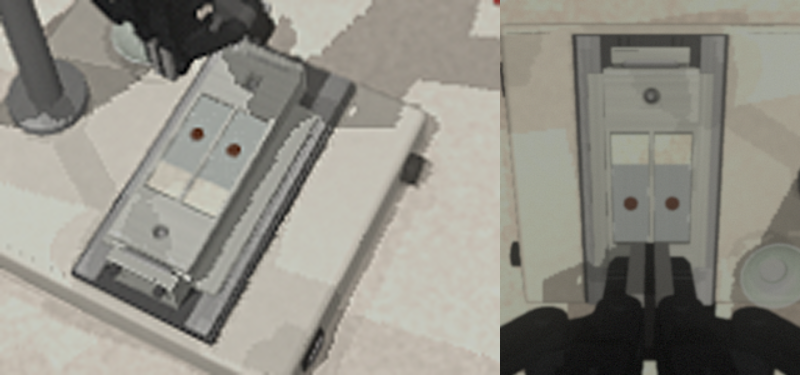

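The carrier lies flat and lower on the carriage, with the pin near flush in the bore. Both ends read 88.0 mm under 8 N. The arm is clear and the dish is untouched, so I'm handing in.

```bash
python3 -c "
from rig import arm
print(arm.close_job())"
```

```text
the job is handed in; nothing more can be done
None
```

The aluminium carrier is over both pins and clicked home, flat at both ends (88.0 mm under 8 N each); the arm is clear, the jar, forceps and dish were left alone, and the job was handed in at about 19 s.

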